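# Find the loose bolt on the clamp rail and hold its cap up

### The arm

A 6-joint arm with a two-finger parallel gripper is mounted at the origin on a cart in front of the work surface, level with it; the furniture and walls round the work are solid. World frame = base frame: x ahead of the robot, y to its left, z up, the work surface at z = 0. Lengths are in m, angles in degrees, forces in N, time in s.
With the tool pointing down it reaches from about 0.3 to 0.75 m from the base axis. Payload 8.5 kg.
Tool frame: the origin (TCP) lies midway between the tips of the shut fingers; the grasp point (between the pads) lies 19 mm behind it; y points along the fingers, z is the direction in which the jaws open and shut, and the axes are right-handed (so a half turn about y gives the same grasp; the last joint's range is limited). The gripper opens to 85 mm and grips with 20 to 120 N. Pads are 22 mm wide; open, the fingers measure 114 mm over their backs; the gripper's body (76 mm by 85 mm) begins 54 mm behind the grasp point. The pads swing forward as they close: fully open they stand 13 mm farther back than shut.
Start: joints at [63.81, 21.807, 74.336, -0, 83.858, -12.336], TCP at [0.132, 0.534, 0.231] pointing down, gripper open.
Joint ranges: [-178.18, 178.18], [-50.72, 133.34], [12.68, 142.11], [-81.47, 261.47], [9.98, 163.14], [-165.26, 165.26]. Speed limits (degrees/s): [136.94, 136.94, 180, 180, 180, 180].

### API

Orientations are given as a 3x3 rotation matrix whose columns are the frame's x, y, z axes.
In Python, from rig import status, imaging, job gives the robot as it stands. The module is installed in compiled form; this text tells all that it offers.
- The arm moves only by the tool jog_arm, never from a script. Its argument "rows" is a list of rows, each an object of numbers: "hand": the opening, from 0 (shut) to 1 (fully open); "dx", "dy", "dz": the shift along the tool's x, y, z in cm; "ax", "ay", "az": the turn, a rotation vector about the tool's x, y, z in degrees. In form: [{"hand": .., "dx": .., "dy": .., "dz": .., "ax": .., "ay": .., "az": ..}, ...]. A call has exactly 5 rows; each row shifts and turns the commanded pose from where the row before left it, along the tool's axes as they then stand; what a row does not reach is not made up. A row lasts 1/12 s, in which the tool goes at most 41.7 mm and 7.16 degrees, less where a joint would pass 70% of its speed; a pose out of reach is approached as far as the arm can. A call is refused whole if a number of a shift passes 4.17 or a number of a turn 7.16, either way. A call with a gripper value outside its range is refused whole. The fingers move at their own pace and stop on an object; "newtons" is the grip in N (left out, the last holds). Time passes only in rows, so rows that do not move let the fingers close, or fill a call up. It gives the time, the measured TCP pose, the force and the opening at its end, in the units of the state.
- status.observe(): the state, without advancing time (a new reading comes with each control period).
- imaging.get_image(name): name is "side" or "top" or "wrist"; returns the picture (384x512x3 uint8, red, green, blue); there is no depth.
- imaging.camera_model(name): a dict with "K" (3x3 intrinsics, pixels), "distortion" ([k1, k2, p1, p2, k3] as OpenCV has them; the pictures are not rectified), "position" and "rotation" of the camera in the world; the wrist camera has in their place "tool_from_camera" (4x4, takes a point from camera to tool coordinates, whose origin is the TCP and whose axes are the tool frame's). Camera axes: x right, y down, z forward; pixel columns grow to the right and rows downward; lengths in m; the calibration is good to about 2 mm. A picture is of the moment at which its call begins: read the wrist's pose just before it. camera_model takes no time and is no camera call.
- job.close_job(): hands the job in, once; it reports no verdict.
The state is a dict: "time_s": time; "q": joint angles; "qvel": joint speeds; "joint_efforts": joint torques, N m; "position": TCP position; "tool_rot": TCP orientation; "ft_force": force on the tool from outside, world axes, zero at the start; "wrist_torque": the same for the moment, N m; "grip_width": finger opening in m.
Only numpy, scipy, OpenCV 4.12 (cv2) and the standard library are available. Lean on these libraries where they do the work, as an engineer would, in place of code of your own. Each camera call takes 0.05 s, during which the arm holds its last target.

### The job

One of the three bolts on the clamp rail has come loose. With the shut fingertips, tap the bolt heads firmly straight down in order from your left to your right (all three), to find the one that sinks; then lift only that bolt's hinged cap by its tab, and finish while still holding it well over half open, so that I can get a key on the bolt. Leave the other two caps shut and do not disturb the things lying round the rail.

Things in the scene. Friction and masses are not known exactly. Their poses are not given: they have to be found in the camera images.
- rail: Clamp rail fixed to the bench: a bare aluminium bar 92 mm deep (x) x 216 mm long (y) x 40 mm high on a dark steel foot plate 250 mm long, carrying three equal bolts in a row with 70 mm between centres, each with its own hinged grey cap. Origin on the bench under the middle bolt; x points to the hinge side (away from the robot, turned by up to 17 degrees), y along the row towards the robot's left, z up.
- head_left (a point): Centre of the flat top of the left bolt's head, at y = +70 mm on the rail (the robot's left). The head is a steel cylinder 18 mm in diameter that stands up through a 28 mm round opening in its cap, its top 68 mm above the bench and 18 mm above the cap's upper face. Axes as the rail's.
- bolt_left (a joint): How far the left bolt has been pushed down, in m: 0 at the start for all three. A tight bolt does not give (under 1 mm). The loose bolt sinks 6 mm when pushed down with more than about 2 N, then meets a firm stop, and stays down.
- cap_left (a joint): Angle of the left cap in rad: 0 lying shut, 1.2 at its stop, 0.6 half open. A grey plate 78 mm (x) x 56 mm (y) x 8 mm, 60 g, that swings freely up and away from the robot about a hinge along the rail's y; it falls shut when let go.
- hinge_left (a point): Middle of the left cap's hinge axis, which runs along the rail's y; 44 mm behind the bolt's axis (+x of the rail), 46 mm above the bench.
- tab_left (a point): Grip point in the middle of the left cap's pull tab: a flat bar 10 mm wide (y) and 14 mm high that sticks out 42 mm from the cap's front edge towards the robot, free underneath and at both sides. The point lies 104 mm in front of the hinge (-x), 26 mm ahead of the cap's front edge and 16 mm from the tab's end, 47 mm above the bench when shut; it moves with the cap. The axes are the cap's, equal to the rail's when it is shut.
- head_middle (a point): Centre of the flat top of the middle bolt's head, at y = 0 on the rail. The head is a steel cylinder 18 mm in diameter that stands up through a 28 mm round opening in its cap, its top 68 mm above the bench and 18 mm above the cap's upper face. Axes as the rail's.
- bolt_middle (a joint): How far the middle bolt has been pushed down, in m: 0 at the start for all three. A tight bolt does not give (under 1 mm). The loose bolt sinks 6 mm when pushed down with more than about 2 N, then meets a firm stop, and stays down.
- cap_middle (a joint): Angle of the middle cap in rad: 0 lying shut, 1.2 at its stop, 0.6 half open. A grey plate 78 mm (x) x 56 mm (y) x 8 mm, 60 g, that swings freely up and away from the robot about a hinge along the rail's y; it falls shut when let go.
- hinge_middle (a point): Middle of the middle cap's hinge axis, which runs along the rail's y; 44 mm behind the bolt's axis (+x of the rail), 46 mm above the bench.
- tab_middle (a point): Grip point in the middle of the middle cap's pull tab: a flat bar 10 mm wide (y) and 14 mm high that sticks out 42 mm from the cap's front edge towards the robot, free underneath and at both sides. The point lies 104 mm in front of the hinge (-x), 26 mm ahead of the cap's front edge and 16 mm from the tab's end, 47 mm above the bench when shut; it moves with the cap. The axes are the cap's, equal to the rail's when it is shut.
- head_right (a point): Centre of the flat top of the right bolt's head, at y = -70 mm on the rail (the robot's right). The head is a steel cylinder 18 mm in diameter that stands up through a 28 mm round opening in its cap, its top 68 mm above the bench and 18 mm above the cap's upper face. Axes as the rail's.
- bolt_right (a joint): How far the right bolt has been pushed down, in m: 0 at the start for all three. A tight bolt does not give (under 1 mm). The loose bolt sinks 6 mm when pushed down with more than about 2 N, then meets a firm stop, and stays down.
- cap_right (a joint): Angle of the right cap in rad: 0 lying shut, 1.2 at its stop, 0.6 half open. A grey plate 78 mm (x) x 56 mm (y) x 8 mm, 60 g, that swings freely up and away from the robot about a hinge along the rail's y; it falls shut when let go.
- hinge_right (a point): Middle of the right cap's hinge axis, which runs along the rail's y; 44 mm behind the bolt's axis (+x of the rail), 46 mm above the bench.
- tab_right (a point): Grip point in the middle of the right cap's pull tab: a flat bar 10 mm wide (y) and 14 mm high that sticks out 42 mm from the cap's front edge towards the robot, free underneath and at both sides. The point lies 104 mm in front of the hinge (-x), 26 mm ahead of the cap's front edge and 16 mm from the tab's end, 47 mm above the bench when shut; it moves with the cap. The axes are the cap's, equal to the rail's when it is shut.
- weight: Bystander, loose: round plain metal weight with a knob on top, 30 mm across, 48 mm high, standing beside the left end of the rail. Origin at the centre of its underside.
- steel_parallel: Bystander, loose: small steel block 20 x 45 x 20 mm lying behind the rail. Origin at the centre of its underside.
- hex_key: Bystander, loose: dark L-shaped hex key 28 x 78 x 5 mm lying in front of the rail. Origin at the centre of its underside.

How it is judged:
By the outcome, as a careful person would: the job done as asked, in the order asked, and still so for the second after the job is handed in, while the arm keeps its last pose, push and grip.
It also fails if it takes over 45 s, if anything falls off the work surface, if the arm or the gripper's body presses on something with over 40 N, if the wrist force passes 120 N, or if a joint passes its speed limit or range.

## Working session

There is one attempt and no reset: what is moved stays moved. The work goes in short steps, Python scripts to look and compute and a tool call to move; the robot and the scene stay as the last step left them, time stands still between calls to the robot, and variables do not carry over. Pictures are saved under pics/ and viewed, and the job is handed in when it is done.

Besides the shell and the picture viewer there is one more tool, called after "Request:" as a command line: name --argument value ..., lists and objects as JSON in quotes. jog_arm: Moves the arm, as the interface text tells. Its arguments: {"type":"object","properties":{"rows":{"type":"array"},"newtons":{"type":"number"}},"required":["rows"]}

```bash
mkdir -p pics; python3 - <<'E'
from rig import status, imaging
import cv2, numpy as np
s=status.observe(); print({k:np.round(v,4).tolist() for k,v in s.items()})
for n in ["side","top","wrist"]:
    im=imaging.get_image(n); cv2.imwrite(f"pics/{n}0.png",im[:,:,::-1]); m=imaging.camera_model(n)
    print(n,{k:np.round(v,4).tolist() for k,v in m.items()})
E
```

```text
{'time_s': 0.0, 'q': [63.8084, 21.8416, 74.385, -0.0004, 83.8572, -12.3358], 'qvel': [0.0577, -0.0473, -0.0028, 0.0041, 0.0428, 0.0499], 'joint_efforts': [-0.0019, -44.8474, -23.1272, -0.0004, 0.005, 0.0], 'position': [0.1316, 0.5337, 0.2307], 'tool_rot': [[0.9709, -0.0006, 0.2395], [-0.2395, -0.0013, 0.9709], [-0.0003, -1.0, -0.0014]], 'ft_force': [1.1, 0.4989, 0.6178], 'wrist_torque': [0.0286, -0.0247, 0.0616], 'grip_width': 0.0849}
side {'K': [[393.4518, 0.0, 252.6398], [0.0, 393.4518, 193.8706], [0.0, 0.0, 1.0]], 'distortion': [-0.1317, 0.0, 0.0, 0.0, 0.0], 'position': [0.5513, 1.0248, 0.5122], 'rotation': [[-0.9994, -0.024, 0.0262], [-0.0349, 0.5197, -0.8536], [0.0068, -0.854, -0.5202]]}
top {'K': [[466.2062, 0.0, 259.6997], [0.0, 466.2062, 192.9762], [0.0, 0.0, 1.0]], 'distortion': [0.0016, 0.0, 0.0, 0.0, 0.0], 'position': [0.4268, 0.285, 0.9233], 'rotation': [[0.0005, -0.9915, 0.1299], [-1.0, -0.0012, -0.0049], [0.005, -0.1299, -0.9915]]}
wrist {'K': [[266.9935, 0.0, 255.457], [0.0, 266.9935, 189.1749], [0.0, 0.0, 1.0]], 'distortion': [0.0194, 0.0, 0.0, 0.0, 0.0], 'tool_from_camera': [[0.0001, 0.9473, 0.3202, -0.0825], [0.0012, -0.3202, 0.9473, -0.1435], [1.0, 0.0003, -0.0011, 0.0002], [0.0, 0.0, 0.0, 1.0]]}
```

View pics/top0.png

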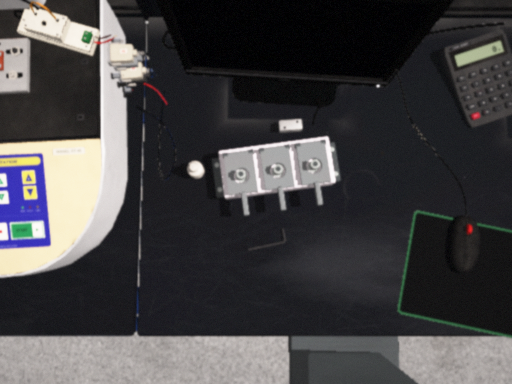

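View pics/side0.png

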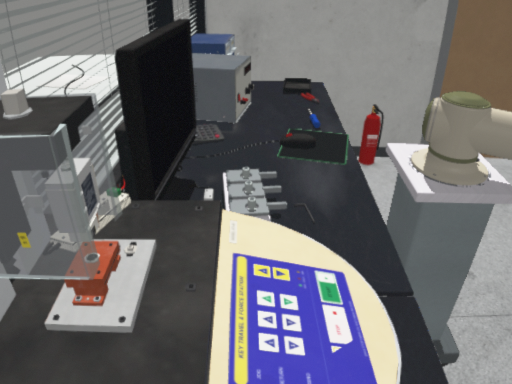

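View pics/wrist0.png

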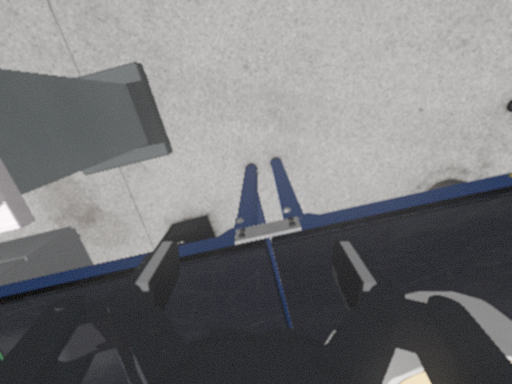

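```bash
cat > h.py <<'E'
import numpy as np, cv2
from rig import status, imaging
def ray(n,uv,st=None):
    m=imaging.camera_model(n)
    p=cv2.undistortPoints(np.array([[uv]],float),np.array(m["K"]),np.array(m["distortion"]))[0,0]
    d=np.array([p[0],p[1],1.])
    if n=="wrist":
        T=np.array(m["tool_from_camera"]); R=np.array(st["tool_rot"])
        return np.array(st["position"])+R@T[:3,3], R@T[:3,:3]@d
    return np.array(m["position"]),np.array(m["rotation"])@d
def onz(n,uv,z,st=None):
    o,d=ray(n,uv,st); return o+d*(z-o[2])/d[2]
def proj(n,P,st=None):
    m=imaging.camera_model(n); P=np.array(P,float)
    if n=="wrist":
        T=np.array(m["tool_from_camera"]);R=np.array(st["tool_rot"])
        C=np.array(st["position"])+R@T[:3,3];Rc=R@T[:3,:3]
    else: C=np.array(m["position"]);Rc=np.array(m["rotation"])
    pc=(P-C)@Rc
    return cv2.projectPoints(pc.reshape(-1,1,3),np.zeros(3),np.zeros(3),np.array(m["K"]),np.array(m["distortion"]))[0][:,0]
E
python3 - <<'E'
import cv2
im=cv2.imread("pics/top0.png")[100:260,160:360]
cv2.imwrite("pics/topz.png",cv2.resize(im,None,fx=4,fy=3.75*4/3.75,interpolation=cv2.INTER_CUBIC)[:600])
im=cv2.imread("pics/side0.png")[150:230,190:320]
cv2.imwrite("pics/sidez.png",cv2.resize(im,None,fx=6,fy=6,interpolation=cv2.INTER_CUBIC))
E
```

```text
(no output)
```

View pics/topz.png

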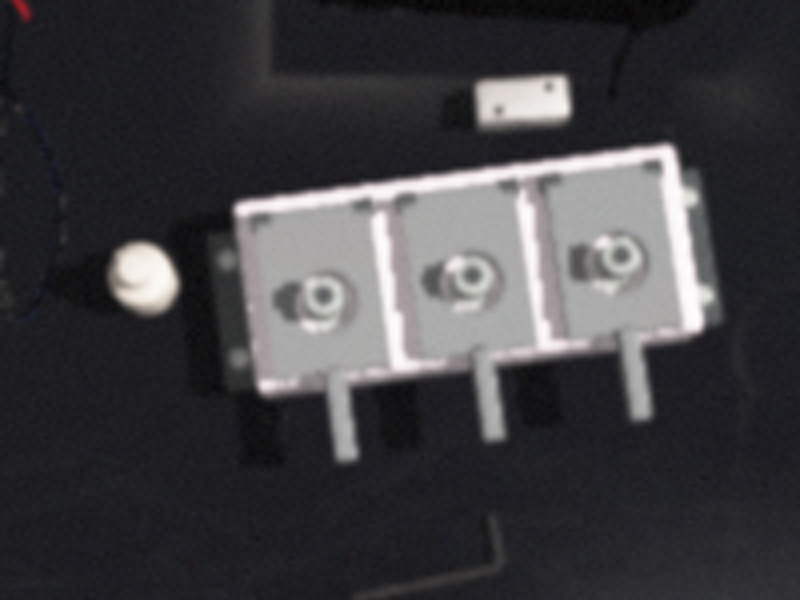

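View pics/sidez.png

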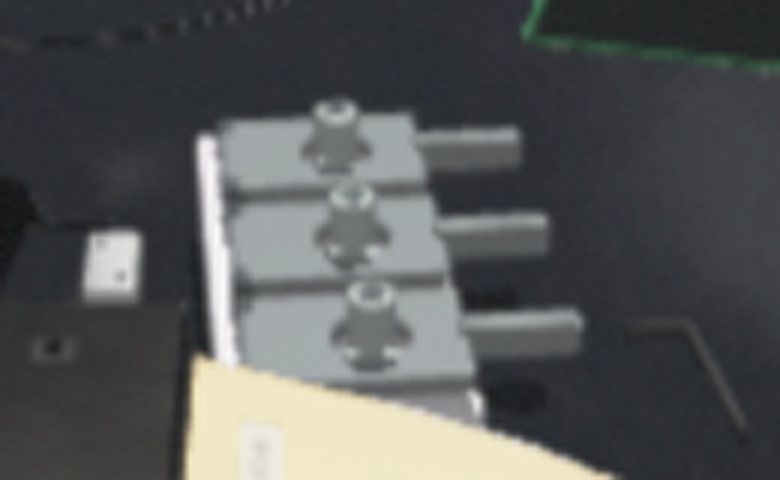

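```bash
python3 - <<'E'
from h import *
T=[(323,294),(471,275),(619,256)]; S=[(372,293),(352,195),(335,109)]
tt=lambda p:(160+(p[0]+.5)/4-.5,100+(p[1]+.5)/4-.5)
ss=lambda p:(190+(p[0]+.5)/6-.5,150+(p[1]+.5)/6-.5)
H=[]
for t,s in zip(T,S):
    a=onz("top",tt(t),.068);b=onz("side",ss(s),.068);H.append(a)
    o1,d1=ray("top",tt(t));o2,d2=ray("side",ss(s))
    k=np.linalg.lstsq(np.c_[d1,-d2],o2-o1,rcond=None)[0];p1=o1+d1*k[0];p2=o2+d2*k[1]
    print(a.round(4),b.round(4),((p1+p2)/2).round(4),np.linalg.norm(p1-p2))
H=np.array(H);v=H[0]-H[2];print(np.linalg.norm(v),np.degrees(np.arctan2(-v[0],v[1])))
# tab ends
for e in [(346,461),(494,439),(642,418)]:
    print('tabend',onz("top",tt(e),.054).round(4))
for e in [(550-2,320)]: pass
for n,p in [('weight',(143,278)),('par',(522,100)),('hexcorner',(500,565)),('hexshort',(493,515)),('hexend',(355,598))]: print(n,onz("top",tt(p),.02 if n!='weight' else .04).round(3))
print(proj("top",[[.13,.53,.2],[0.2,.3,.2]]))
E
```

```text
[0.576  0.3168 0.068 ] [0.5753 0.3147 0.068 ] [0.5755 0.3167 0.0694] 0.0005706590226912848
[0.5851 0.2479 0.068 ] [0.5855 0.2448 0.068 ] [0.5851 0.2479 0.0697] 0.0005888949825990209
[0.5942 0.1788 0.068 ] [0.5956 0.1745 0.068 ] [0.5946 0.179  0.0702] 0.0015270989145165904
0.13920229451401445 7.504813599819989
tabend [0.4994 0.3061 0.054 ]
tabend [0.5098 0.2369 0.054 ]
tabend [0.5197 0.1674 0.054 ]
weight [0.589 0.404 0.04 ]
par [0.683 0.22  0.02 ]
hexcorner [0.452 0.232 0.02 ]
hexshort [0.476 0.236 0.02 ]
hexend [0.436 0.302 0.02 ]
[[ 88.38264126 460.15497235]
 [247.00459445 409.19189403]]
```

```bash
cat >> h.py <<'E'
from scipy.spatial.transform import Rotation as Rn
A=np.radians(7.6)
RX=np.array([np.cos(A),np.sin(A),0]);RY=np.array([-np.sin(A),np.cos(A),0]);RZ=np.array([0,0,1.])
H={'L':np.array([.576,.3168,.068]),'M':np.array([.5851,.2479,.068]),'R':np.array([.5944,.1788,.068])}
def Rtool(th):  # tool y = pointing dir, tilted th deg forward from down ; z = RY
    t=np.radians(th); y=np.sin(t)*RX-np.cos(t)*RZ; z=RY; return np.c_[np.cross(y,z),y,z]
def plan(P,R,n,s=None):
    s=s or status.observe(); p=np.array(s['position']);R0=np.array(s['tool_rot'])
    rv=Rn.from_matrix(R0.T@R).as_rotvec()
    Ri=R0
    print('dist mm',np.linalg.norm(P-p)*1e3,'rot',np.degrees(np.linalg.norm(rv)),'t',s['time_s'],'F',np.round(s['ft_force'],1))
    for i in range(n):
        d=Ri.T@((P-p)/n); a=np.degrees(rv/n)
        print('dx %.2f dy %.2f dz %.2f  ax %.2f ay %.2f az %.2f'%(*(d*100),*a))
        Ri=Ri@Rn.from_rotvec(rv/n).as_matrix()
E
python3 - <<'E'
from h import *
for z in (.05,.1,.15): print(onz("top",(187,70),z).round(3),onz("top",(383,83),z).round(3))
print(onz("side",(128,245),.1).round(3),onz("side",(128,245),.0).round(3),onz("side",(195,128),.1).round(3))
plan(H['L']+[-.0,0,.06],Rtool(0),15)
E
```

```text
[0.784 0.423 0.05 ] [0.758 0.04  0.05 ]
[0.763 0.415 0.1  ] [0.739 0.054 0.1  ]
[0.743 0.407 0.15 ] [0.72  0.068 0.15 ]
[0.775 0.523 0.1  ] [0.829 0.401 0.   ] [0.745 0.002 0.1  ]
dist mm 505.13084725468826 rot 21.452549160619682 t 0.15 F [0.2 0.5 0.5]
dx 3.22 dy 0.69 dz -0.69  ax 0.00 ay -1.43 az -0.00
dx 3.20 dy 0.69 dz -0.77  ax 0.00 ay -1.43 az -0.00
dx 3.18 dy 0.69 dz -0.85  ax 0.00 ay -1.43 az -0.00
dx 3.16 dy 0.69 dz -0.93  ax 0.00 ay -1.43 az -0.00
dx 3.14 dy 0.69 dz -1.01  ax 0.00 ay -1.43 az -0.00
dx 3.11 dy 0.69 dz -1.09  ax 0.00 ay -1.43 az -0.00
dx 3.08 dy 0.69 dz -1.17  ax 0.00 ay -1.43 az -0.00
dx 3.05 dy 0.69 dz -1.24  ax 0.00 ay -1.43 az -0.00
dx 3.02 dy 0.69 dz -1.32  ax 0.00 ay -1.43 az -0.00
dx 2.99 dy 0.69 dz -1.40  ax 0.00 ay -1.43 az -0.00
dx 2.95 dy 0.69 dz -1.47  ax 0.00 ay -1.43 az -0.00
dx 2.91 dy 0.69 dz -1.54  ax 0.00 ay -1.43 az -0.00
dx 2.87 dy 0.69 dz -1.62  ax 0.00 ay -1.43 az -0.00
dx 2.83 dy 0.69 dz -1.69  ax 0.00 ay -1.43 az -0.00
dx 2.79 dy 0.69 dz -1.76  ax 0.00 ay -1.43 az -0.00
```

Request:
jog_arm --rows '[{"hand":0,"dx":3.2,"dy":0.3,"dz":-0.7,"ay":-1.43},{"hand":0,"dx":3.2,"dy":0.3,"dz":-0.8,"ay":-1.43},{"hand":0,"dx":3.2,"dy":0.3,"dz":-0.85,"ay":-1.43},{"hand":0,"dx":3.15,"dy":0.3,"dz":-0.9,"ay":-1.43},{"hand":0,"dx":3.15,"dy":0.3,"dz":-1.0,"ay":-1.43}]' --newtons 40

```text
invalid input at $.rows[0]: expected keys hand, dx, dy, dz, ax, ay, az
```

Request:
jog_arm --rows '[{"hand":0,"dx":3.1,"dy":0.3,"dz":-1.1,"ay":-1.43},{"hand":0,"dx":3.1,"dy":0.3,"dz":-1.2,"ay":-1.43},{"hand":0,"dx":3.05,"dy":0.3,"dz":-1.25,"ay":-1.43},{"hand":0,"dx":3.0,"dy":0.3,"dz":-1.3,"ay":-1.43},{"hand":0,"dx":3.0,"dy":0.3,"dz":-1.4,"ay":-1.43}]'

```text
invalid input at $.rows[0]: expected keys hand, dx, dy, dz, ax, ay, az
```

```bash
python3 - <<'E'
from h import *
plan(H['L']+[-.0,0,.05],Rtool(0),5); print(status.observe()['grip_width'],status.observe()['position'])
E
```

```text
dist mm 507.26180607713667 rot 21.452549160619682 t 0.15 F [0.2 0.5 0.5]
dx 9.67 dy 2.26 dz -2.08  ax 0.01 ay -4.29 az -0.01
dx 9.49 dy 2.26 dz -2.80  ax 0.01 ay -4.29 az -0.01
dx 9.25 dy 2.26 dz -3.50  ax 0.01 ay -4.29 az -0.01
dx 8.96 dy 2.26 dz -4.19  ax 0.01 ay -4.29 az -0.01
dx 8.62 dy 2.26 dz -4.85  ax 0.01 ay -4.29 az -0.01
0.08515512340274288 [0.13160626 0.5338011  0.23086835]
```

Request:
jog_arm --rows '[{"hand":0,"dx":3.2,"dy":0.3,"dz":-0.7,"ax":0,"ay":-1.43,"az":0},{"hand":0,"dx":3.2,"dy":0.3,"dz":-0.8,"ax":0,"ay":-1.43,"az":0},{"hand":0,"dx":3.2,"dy":0.3,"dz":-0.85,"ax":0,"ay":-1.43,"az":0},{"hand":0,"dx":3.15,"dy":0.3,"dz":-0.9,"ax":0,"ay":-1.43,"az":0},{"hand":0,"dx":3.15,"dy":0.3,"dz":-1.0,"ax":0,"ay":-1.43,"az":0}]' --newtons 40

```text
time_s: 0.57
position: [0.2808, 0.461, 0.216]
tool_rot: [[0.993, -0.0, 0.115], [-0.115, -0.0, 0.993], [-0.0, -1.0, -0.0]]
ft_force: [0.3, 1.5, -0.0]
grip_width: 0.0255
```

Request:
jog_arm --rows '[{"hand":0,"dx":3.1,"dy":0.3,"dz":-1.1,"ax":0,"ay":-1.43,"az":0},{"hand":0,"dx":3.1,"dy":0.3,"dz":-1.2,"ax":0,"ay":-1.43,"az":0},{"hand":0,"dx":3.05,"dy":0.3,"dz":-1.25,"ax":0,"ay":-1.43,"az":0},{"hand":0,"dx":3.0,"dy":0.3,"dz":-1.3,"ax":0,"ay":-1.43,"az":0},{"hand":0,"dx":3.0,"dy":0.3,"dz":-1.4,"ax":0,"ay":-1.43,"az":0}]'

```text
time_s: 0.98
position: [0.429, 0.3883, 0.201]
tool_rot: [[1.0, -0.0, -0.009], [0.009, -0.0, 1.0], [-0.0, -1.0, -0.0]]
ft_force: [0.3, 1.1, 0.9]
grip_width: -0.0002
```

```bash
python3 - <<'E'
from h import *
s=status.observe()
plan(H['L']+[-.0,0,.04],Rtool(0),10); print(s['grip_width'],s['position'])
im=imaging.get_image("wrist"); cv2.imwrite("pics/w1.png",im[:,:,::-1])
for k in H: print(k,proj("wrist",H[k],s))
E
```

```text
dist mm 188.0057910159065 rot 7.08853543555537 t 0.9833 F [0.3 1.1 0.9]
dx 1.46 dy 0.93 dz -0.73  ax 0.00 ay -0.71 az -0.00
dx 1.45 dy 0.93 dz -0.75  ax 0.00 ay -0.71 az -0.00
dx 1.45 dy 0.93 dz -0.76  ax 0.00 ay -0.71 az -0.00
dx 1.44 dy 0.93 dz -0.78  ax 0.00 ay -0.71 az -0.00
dx 1.43 dy 0.93 dz -0.80  ax 0.00 ay -0.71 az -0.00
dx 1.42 dy 0.93 dz -0.82  ax 0.00 ay -0.71 az -0.00
dx 1.41 dy 0.93 dz -0.83  ax 0.00 ay -0.71 az -0.00
dx 1.39 dy 0.93 dz -0.85  ax 0.00 ay -0.71 az -0.00
dx 1.38 dy 0.93 dz -0.87  ax 0.00 ay -0.71 az -0.00
dx 1.37 dy 0.93 dz -0.89  ax 0.00 ay -0.71 az -0.00
-0.00016108911764732632 [0.42903659 0.38827032 0.20095122]
L [[197.41275922 291.76869971]]
M [[142.88728866 297.57263357]]
R [[ 88.57494626 303.61739483]]
```

View pics/w1.png

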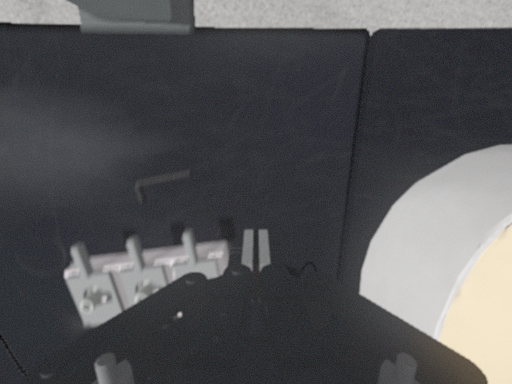

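```bash
python3 - <<'E'
from h import *
im=cv2.imread("pics/w1.png")[220:340,60:240]
im=cv2.resize(im,None,fx=4,fy=4,interpolation=cv2.INTER_CUBIC); cv2.imwrite("pics/w1z.png",im)
E
```

```text
(no output)
```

View pics/w1z.png

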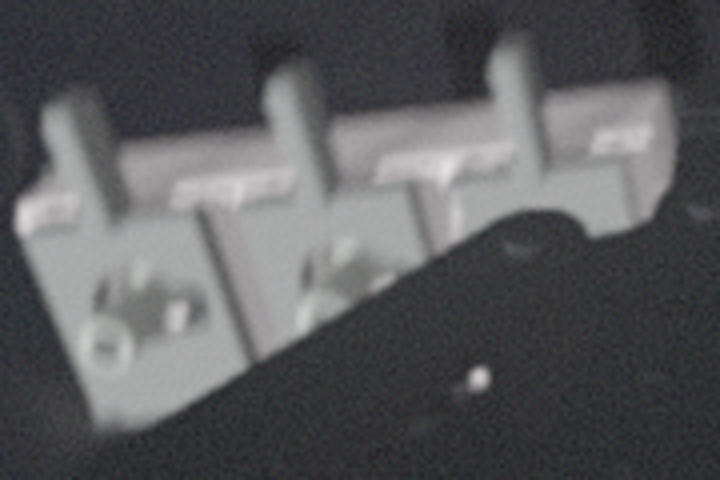

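Request:
jog_arm --rows '[{"hand":0,"dx":2.9,"dy":1.2,"dz":-1.5,"ax":0,"ay":-1.4,"az":0},{"hand":0,"dx":2.9,"dy":1.2,"dz":-1.6,"ax":0,"ay":-1.4,"az":0},{"hand":0,"dx":2.85,"dy":1.2,"dz":-1.6,"ax":0,"ay":-1.4,"az":0},{"hand":0,"dx":2.8,"dy":1.6,"dz":-1.7,"ax":0,"ay":-1.4,"az":0},{"hand":0,"dx":2.75,"dy":1.6,"dz":-1.75,"ax":0,"ay":-1.4,"az":0}]'

```text
time_s: 1.45
position: [0.5754, 0.3152, 0.1326]
tool_rot: [[0.991, 0.0, -0.131], [0.131, 0.0, 0.991], [0.0, -1.0, 0.0]]
ft_force: [-0.2, 0.7, -0.4]
grip_width: -0.0002
```

```bash
python3 - <<'E'
from h import *
s=status.observe()
plan(H['L']+[-.0,-.001,.008],Rtool(0),5); print(s['grip_width'],s['position'])
im=imaging.get_image("top"); im2=imaging.get_image("side")
a=cv2.resize(im[90:250,150:350],None,fx=3,fy=3);b=cv2.resize(im2[90:250,150:350],None,fx=3,fy=3)
cv2.imwrite("pics/a1.png",a[:,:,::-1]);cv2.imwrite("pics/b1.png",b[:,:,::-1])
E
```

```text
dist mm 56.557802932243106 rot 0.09192114931937238 t 1.45 F [-0.2  0.7 -0.4]
dx 0.01 dy 1.13 dz 0.01  ax -0.00 ay -0.02 az 0.00
dx 0.01 dy 1.13 dz 0.01  ax -0.00 ay -0.02 az 0.00
dx 0.01 dy 1.13 dz 0.01  ax -0.00 ay -0.02 az 0.00
dx 0.01 dy 1.13 dz 0.01  ax -0.00 ay -0.02 az 0.00
dx 0.01 dy 1.13 dz 0.01  ax -0.00 ay -0.02 az 0.00
-0.0001737623149197919 [0.57537852 0.31517881 0.13255098]
```

View pics/a1.png

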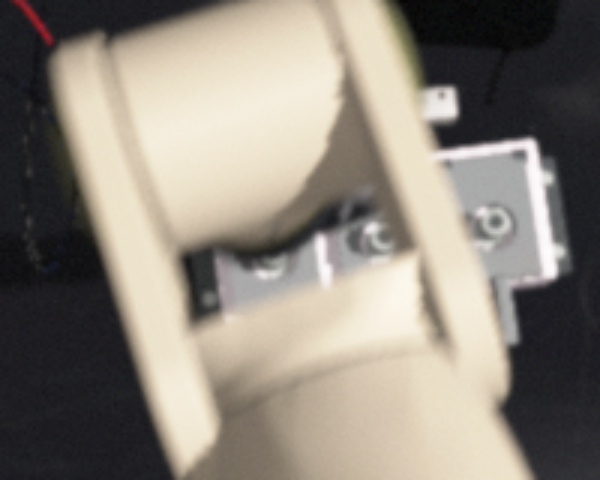

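View pics/b1.png

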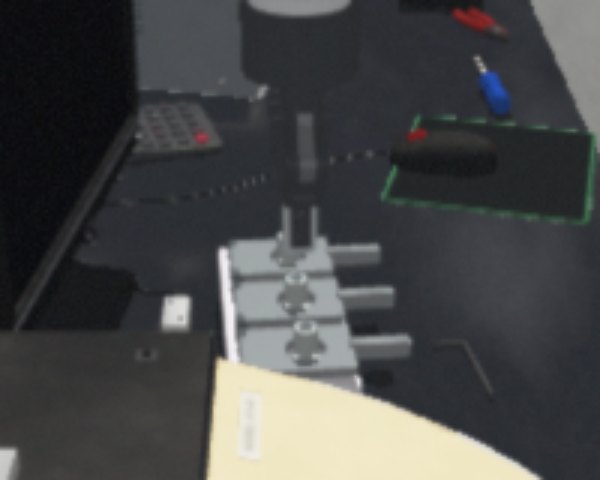

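Request:
jog_arm --rows '[{"hand":0,"dx":0,"dy":1.2,"dz":0,"ax":0,"ay":0,"az":0},{"hand":0,"dx":0,"dy":1.2,"dz":0,"ax":0,"ay":0,"az":0},{"hand":0,"dx":0,"dy":1.2,"dz":0,"ax":0,"ay":0,"az":0},{"hand":0,"dx":0,"dy":1.2,"dz":0,"ax":0,"ay":0,"az":0},{"hand":0,"dx":0,"dy":0.8,"dz":0,"ax":0,"ay":0,"az":0}]'

```text
time_s: 1.97
position: [0.5733, 0.3163, 0.0763]
tool_rot: [[0.992, -0.002, -0.13], [0.13, -0.0, 0.992], [-0.002, -1.0, -0.0]]
ft_force: [-0.8, -0.5, 0.1]
grip_width: -0.0002
```

Request:
jog_arm --rows '[{"hand":0,"dx":0,"dy":0.2,"dz":0,"ax":0,"ay":0,"az":0},{"hand":0,"dx":0,"dy":0.2,"dz":0,"ax":0,"ay":0,"az":0},{"hand":0,"dx":0,"dy":0.1,"dz":0,"ax":0,"ay":0,"az":0},{"hand":0,"dx":0,"dy":0.1,"dz":0,"ax":0,"ay":0,"az":0},{"hand":0,"dx":0,"dy":0.1,"dz":0,"ax":0,"ay":0,"az":0}]'

```text
time_s: 2.38
position: [0.5744, 0.316, 0.0709]
tool_rot: [[0.992, 0.001, -0.13], [0.13, 0.0, 0.992], [0.001, -1.0, 0.0]]
ft_force: [-0.1, -0.3, -0.1]
grip_width: 0.0006
```

Request:
jog_arm --rows '[{"hand":0,"dx":0,"dy":0.1,"dz":0,"ax":0,"ay":0,"az":0},{"hand":0,"dx":0,"dy":0.1,"dz":0,"ax":0,"ay":0,"az":0},{"hand":0,"dx":0,"dy":0.05,"dz":0,"ax":0,"ay":0,"az":0},{"hand":0,"dx":0,"dy":0,"dz":0,"ax":0,"ay":0,"az":0},{"hand":0,"dx":0,"dy":0,"dz":0,"ax":0,"ay":0,"az":0}]'

```text
time_s: 2.8
position: [0.5743, 0.3159, 0.0678]
tool_rot: [[0.992, 0.0, -0.13], [0.13, -0.0, 0.992], [0.0, -1.0, -0.0]]
ft_force: [0.2, 0.1, 0.9]
grip_width: -0.0004
```

Request:
jog_arm --rows '[{"hand":0,"dx":0,"dy":0.05,"dz":0,"ax":0,"ay":0,"az":0},{"hand":0,"dx":0,"dy":0.05,"dz":0,"ax":0,"ay":0,"az":0},{"hand":0,"dx":0,"dy":0.05,"dz":0,"ax":0,"ay":0,"az":0},{"hand":0,"dx":0,"dy":0,"dz":0,"ax":0,"ay":0,"az":0},{"hand":0,"dx":0,"dy":0,"dz":0,"ax":0,"ay":0,"az":0}]'

```text
time_s: 3.22
position: [0.5743, 0.3159, 0.0663]
tool_rot: [[0.992, 0.0, -0.13], [0.13, -0.0, 0.992], [0.0, -1.0, -0.0]]
ft_force: [0.4, -0.9, 1.2]
grip_width: 0.0001
```

Request:
jog_arm --rows '[{"hand":0,"dx":0,"dy":0.05,"dz":0,"ax":0,"ay":0,"az":0},{"hand":0,"dx":0,"dy":0.05,"dz":0,"ax":0,"ay":0,"az":0},{"hand":0,"dx":0,"dy":0.05,"dz":0,"ax":0,"ay":0,"az":0},{"hand":0,"dx":0,"dy":0,"dz":0,"ax":0,"ay":0,"az":0},{"hand":0,"dx":0,"dy":0,"dz":0,"ax":0,"ay":0,"az":0}]'

```text
time_s: 3.63
position: [0.5743, 0.3159, 0.0647]
tool_rot: [[0.992, 0.0, -0.13], [0.13, -0.0, 0.992], [0.0, -1.0, -0.0]]
ft_force: [0.2, 0.3, 0.6]
grip_width: -0.0002
```

```bash
python3 - <<'E'
from h import *
s=status.observe()
print(s['position'],s['ft_force'],s['joint_efforts'])
im2=imaging.get_image("side")
b=cv2.resize(im2[140:230,190:320],None,fx=6,fy=6,interpolation=cv2.INTER_CUBIC)
cv2.imwrite("pics/b2.png",b[:,:,::-1])
E
```

```text
[0.57426363 0.31592329 0.06472056] [0.22262838 0.30164668 0.58836563] [ 9.53831803e-02 -5.77572155e+01 -1.99369651e+01  2.70787859e-02
  4.18547471e-02 -1.35375963e-04]
```

View pics/b2.png

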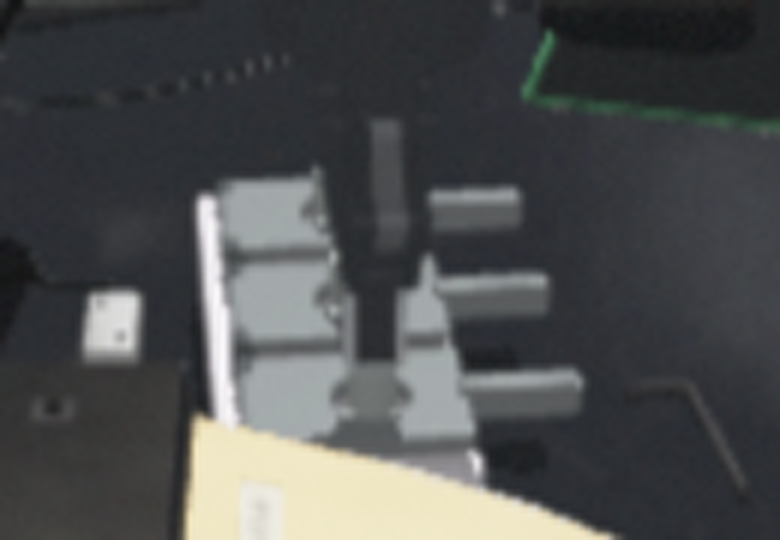

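Request:
jog_arm --rows '[{"hand":0,"dx":0,"dy":0.05,"dz":0,"ax":0,"ay":0,"az":0},{"hand":0,"dx":0,"dy":0.05,"dz":0,"ax":0,"ay":0,"az":0},{"hand":0,"dx":0,"dy":0.05,"dz":0,"ax":0,"ay":0,"az":0},{"hand":0,"dx":0,"dy":0.05,"dz":0,"ax":0,"ay":0,"az":0},{"hand":0,"dx":0,"dy":0.05,"dz":0,"ax":0,"ay":0,"az":0}]'

```text
time_s: 4.1
position: [0.5743, 0.3159, 0.0624]
tool_rot: [[0.992, 0.0, -0.13], [0.13, 0.0, 0.992], [0.0, -1.0, 0.0]]
ft_force: [-0.7, -0.8, 1.6]
grip_width: -0.0002
```

Request:
jog_arm --rows '[{"hand":0,"dx":0,"dy":0.05,"dz":0,"ax":0,"ay":0,"az":0},{"hand":0,"dx":0,"dy":0.05,"dz":0,"ax":0,"ay":0,"az":0},{"hand":0,"dx":0,"dy":0.05,"dz":0,"ax":0,"ay":0,"az":0},{"hand":0,"dx":0,"dy":0.05,"dz":0,"ax":0,"ay":0,"az":0},{"hand":0,"dx":0,"dy":0.0,"dz":0,"ax":0,"ay":0,"az":0}]'

```text
time_s: 4.52
position: [0.5744, 0.316, 0.062]
tool_rot: [[0.992, 0.001, -0.13], [0.13, 0.0, 0.992], [0.001, -1.0, 0.0]]
ft_force: [-3.6, -2.8, 12.0]
grip_width: 0.0003
```

Request:
jog_arm --rows '[{"hand":0,"dx":0,"dy":-1.0,"dz":0,"ax":0,"ay":0,"az":0},{"hand":0,"dx":0,"dy":-1.0,"dz":0,"ax":0,"ay":0,"az":0},{"hand":0,"dx":0,"dy":-0.8,"dz":0,"ax":0,"ay":0,"az":0},{"hand":0,"dx":0,"dy":-0.2,"dz":-2.0,"ax":0,"ay":0,"az":0},{"hand":0,"dx":0,"dy":0,"dz":-2.5,"ax":0,"ay":0,"az":0}]'

```text
time_s: 4.93
position: [0.5802, 0.2723, 0.0916]
tool_rot: [[0.991, 0.002, -0.132], [0.132, 0.001, 0.991], [0.002, -1.0, 0.001]]
ft_force: [0.5, -0.7, 0.2]
grip_width: -0.0003
```

Request:
jog_arm --rows '[{"hand":0,"dx":0,"dy":0,"dz":-2.0,"ax":0,"ay":0,"az":0},{"hand":0,"dx":0,"dy":0.0,"dz":-0.45,"ax":0,"ay":0,"az":0},{"hand":0,"dx":0,"dy":0,"dz":0,"ax":0,"ay":0,"az":0},{"hand":0,"dx":0,"dy":0,"dz":0,"ax":0,"ay":0,"az":0},{"hand":0,"dx":0,"dy":0,"dz":0,"ax":0,"ay":0,"az":0}]'

```text
time_s: 5.35
position: [0.5831, 0.248, 0.0904]
tool_rot: [[0.991, 0.0, -0.13], [0.13, 0.0, 0.991], [0.0, -1.0, 0.0]]
ft_force: [0.2, -0.4, 0.3]
grip_width: -0.0001
```

```bash
python3 - <<'E'
from h import *
s=status.observe()
plan(H['M']+[-.001,-.001,.003],Rtool(0),1); print(s['position'])
im2=imaging.get_image("side")
b=cv2.resize(im2[140:230,190:320],None,fx=6,fy=6,interpolation=cv2.INTER_CUBIC)
cv2.imwrite("pics/b3.png",b[:,:,::-1])
E
```

```text
dist mm 19.479172690115764 rot 0.10475804810383278 t 5.35 F [ 0.2 -0.4  0.3]
dx 0.09 dy 1.94 dz -0.13  ax -0.02 ay -0.10 az 0.01
[0.58307702 0.2480221  0.0904199 ]
```

View pics/b3.png

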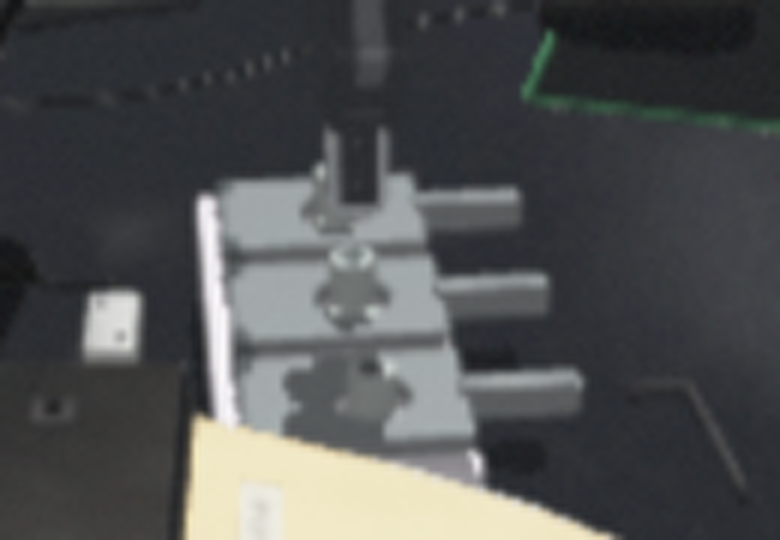

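Request:
jog_arm --rows '[{"hand":0,"dx":0.05,"dy":1.0,"dz":-0.05,"ax":0,"ay":0,"az":0},{"hand":0,"dx":0.05,"dy":0.8,"dz":-0.05,"ax":0,"ay":0,"az":0},{"hand":0,"dx":0,"dy":0.1,"dz":0,"ax":0,"ay":0,"az":0},{"hand":0,"dx":0,"dy":0.1,"dz":0,"ax":0,"ay":0,"az":0},{"hand":0,"dx":0,"dy":0.1,"dz":0,"ax":0,"ay":0,"az":0}]'

```text
time_s: 5.82
position: [0.5843, 0.2462, 0.069]
tool_rot: [[0.992, -0.0, -0.13], [0.13, -0.0, 0.992], [-0.0, -1.0, -0.0]]
ft_force: [0.1, -0.9, 0.3]
grip_width: -0.0003
```

Request:
jog_arm --rows '[{"hand":0,"dx":0,"dy":0.05,"dz":0,"ax":0,"ay":0,"az":0},{"hand":0,"dx":0,"dy":0.05,"dz":0,"ax":0,"ay":0,"az":0},{"hand":0,"dx":0,"dy":0.05,"dz":0,"ax":0,"ay":0,"az":0},{"hand":0,"dx":0,"dy":0.05,"dz":0,"ax":0,"ay":0,"az":0},{"hand":0,"dx":0,"dy":0,"dz":0,"ax":0,"ay":0,"az":0}]'

```text
time_s: 6.23
position: [0.5845, 0.2462, 0.068]
tool_rot: [[0.992, 0.001, -0.13], [0.13, 0.0, 0.992], [0.001, -1.0, 0.0]]
ft_force: [-1.5, -0.2, 4.5]
grip_width: -0.0002
```

Request:
jog_arm --rows '[{"hand":0,"dx":0,"dy":0.05,"dz":0,"ax":0,"ay":0,"az":0},{"hand":0,"dx":0,"dy":0.05,"dz":0,"ax":0,"ay":0,"az":0},{"hand":0,"dx":0,"dy":0.05,"dz":0,"ax":0,"ay":0,"az":0},{"hand":0,"dx":0,"dy":0,"dz":0,"ax":0,"ay":0,"az":0},{"hand":0,"dx":0,"dy":0,"dz":0,"ax":0,"ay":0,"az":0}]'

```text
time_s: 6.65
position: [0.5846, 0.2462, 0.0678]
tool_rot: [[0.992, 0.002, -0.13], [0.13, 0.0, 0.992], [0.002, -1.0, -0.0]]
ft_force: [-6.0, -1.0, 13.8]
grip_width: 0.0
```

Request:
jog_arm --rows '[{"hand":0,"dx":0,"dy":-1.0,"dz":0,"ax":0,"ay":0,"az":0},{"hand":0,"dx":0,"dy":-1.0,"dz":0,"ax":0,"ay":0,"az":0},{"hand":0,"dx":0,"dy":-0.3,"dz":-1.0,"ax":0,"ay":0,"az":0},{"hand":0,"dx":0,"dy":0,"dz":-2.0,"ax":0,"ay":0,"az":0},{"hand":0,"dx":0,"dy":0,"dz":-2.0,"ax":0,"ay":0,"az":0}]'

```text
time_s: 7.07
position: [0.591, 0.1958, 0.0893]
tool_rot: [[0.991, 0.001, -0.131], [0.131, -0.0, 0.991], [0.001, -1.0, -0.0]]
ft_force: [-0.1, 0.5, 0.1]
grip_width: -0.0001
```

Request:
jog_arm --rows '[{"hand":0,"dx":0,"dy":0,"dz":-1.5,"ax":0,"ay":0,"az":0},{"hand":0,"dx":0,"dy":0.0,"dz":-0.5,"ax":0,"ay":0,"az":0},{"hand":0,"dx":0,"dy":0,"dz":0,"ax":0,"ay":0,"az":0},{"hand":0,"dx":0,"dy":0,"dz":0,"ax":0,"ay":0,"az":0},{"hand":0,"dx":0,"dy":0,"dz":0,"ax":0,"ay":0,"az":0}]'

```text
time_s: 7.48
position: [0.5933, 0.1774, 0.0888]
tool_rot: [[0.991, -0.0, -0.13], [0.13, 0.0, 0.991], [-0.0, -1.0, 0.0]]
ft_force: [0.7, 0.3, 0.7]
grip_width: 0.0001
```

```bash
python3 - <<'E'
from h import *
s=status.observe()
plan(H['R']+[-.001,-.001,.003],Rtool(0),1); print(s['position'])
E
```

```text
dist mm 17.805062719459023 rot 0.11917493994185215 t 7.4833 F [0.7 0.3 0.7]
dx 0.01 dy 1.78 dz 0.04  ax -0.01 ay -0.12 az -0.00
[0.5933073  0.17742351 0.08880084]
```

Request:
jog_arm --rows '[{"hand":0,"dx":0,"dy":1.0,"dz":0,"ax":0,"ay":0,"az":0},{"hand":0,"dx":0,"dy":0.7,"dz":0,"ax":0,"ay":0,"az":0},{"hand":0,"dx":0,"dy":0.1,"dz":0,"ax":0,"ay":0,"az":0},{"hand":0,"dx":0,"dy":0.1,"dz":0,"ax":0,"ay":0,"az":0},{"hand":0,"dx":0,"dy":0.1,"dz":0,"ax":0,"ay":0,"az":0}]'

```text
time_s: 7.9
position: [0.5934, 0.1769, 0.0685]
tool_rot: [[0.992, -0.0, -0.13], [0.13, -0.0, 0.992], [-0.0, -1.0, 0.0]]
ft_force: [-0.3, 1.1, -0.0]
grip_width: -0.0002
```

Request:
jog_arm --rows '[{"hand":0,"dx":0,"dy":0.05,"dz":0,"ax":0,"ay":0,"az":0},{"hand":0,"dx":0,"dy":0.05,"dz":0,"ax":0,"ay":0,"az":0},{"hand":0,"dx":0,"dy":0.05,"dz":0,"ax":0,"ay":0,"az":0},{"hand":0,"dx":0,"dy":0.05,"dz":0,"ax":0,"ay":0,"az":0},{"hand":0,"dx":0,"dy":0.05,"dz":0,"ax":0,"ay":0,"az":0}]'

```text
time_s: 8.32
position: [0.5936, 0.1768, 0.0679]
tool_rot: [[0.992, 0.001, -0.13], [0.13, 0.0, 0.992], [0.001, -1.0, -0.0]]
ft_force: [-5.6, -0.8, 13.4]
grip_width: 0.0001
```

Request:
jog_arm --rows '[{"hand":0,"dx":0,"dy":0.05,"dz":0,"ax":0,"ay":0,"az":0},{"hand":0,"dx":0,"dy":0.05,"dz":0,"ax":0,"ay":0,"az":0},{"hand":0,"dx":0,"dy":0,"dz":0,"ax":0,"ay":0,"az":0},{"hand":0,"dx":0,"dy":0,"dz":0,"ax":0,"ay":0,"az":0},{"hand":0,"dx":0,"dy":0,"dz":0,"ax":0,"ay":0,"az":0}]'

```text
time_s: 8.73
position: [0.5936, 0.1768, 0.0678]
tool_rot: [[0.992, 0.002, -0.13], [0.13, 0.0, 0.992], [0.002, -1.0, -0.0]]
ft_force: [-6.3, -0.9, 16.6]
grip_width: -0.0
```

Request:
jog_arm --rows '[{"hand":0,"dx":0,"dy":-1.5,"dz":0,"ax":0,"ay":0,"az":0},{"hand":0,"dx":0,"dy":-2.5,"dz":0,"ax":0,"ay":0,"az":0},{"hand":0,"dx":0,"dy":-2.5,"dz":0,"ax":0,"ay":0,"az":0},{"hand":0,"dx":-1.0,"dy":-1.0,"dz":2.0,"ax":0,"ay":0,"az":0},{"hand":0.35,"dx":-2.0,"dy":0,"dz":2.0,"ax":0,"ay":0,"az":0}]'

```text
time_s: 9.15
position: [0.5608, 0.2125, 0.1432]
tool_rot: [[0.992, 0.007, -0.127], [0.127, 0.001, 0.992], [0.007, -1.0, 0.0]]
ft_force: [0.2, 0.8, -0.8]
grip_width: 0.0107
```

```bash
python3 - <<'E'
from h import *
s=status.observe(); print(s['position'],s['grip_width'])
B=np.array([.575,.3158,0]); R=Rtool(25)
G=B-.066*RX+RZ*.047; T=G+.015*R[:,1]; print('T',T)
plan(T-.07*R[:,1],R,10)
E
```

```text
[0.56080659 0.21245296 0.1431942 ] 0.010727965352710095
T [0.51586336 0.30790949 0.03340538]
dist mm 126.66450451651892 rot 24.60660122303618 t 9.15 F [ 0.2  0.8 -0.8]
dx -0.62 dy 0.46 dz 1.00  ax 0.00 ay -0.03 az -2.46
dx -0.64 dy 0.43 dz 1.00  ax 0.00 ay -0.03 az -2.46
dx -0.66 dy 0.40 dz 1.00  ax 0.00 ay -0.03 az -2.46
dx -0.68 dy 0.38 dz 1.00  ax 0.00 ay -0.03 az -2.46
dx -0.69 dy 0.35 dz 1.00  ax 0.00 ay -0.03 az -2.46
dx -0.70 dy 0.32 dz 1.00  ax 0.00 ay -0.03 az -2.46
dx -0.72 dy 0.29 dz 1.00  ax 0.00 ay -0.03 az -2.46
dx -0.73 dy 0.26 dz 1.00  ax 0.00 ay -0.03 az -2.46
dx -0.74 dy 0.22 dz 1.00  ax 0.00 ay -0.03 az -2.46
dx -0.75 dy 0.19 dz 1.01  ax 0.00 ay -0.03 az -2.46
```

Request:
jog_arm --rows '[{"hand":0.35,"dx":-1.3,"dy":0.6,"dz":2.0,"ax":0,"ay":0,"az":-4.9},{"hand":0.35,"dx":-1.35,"dy":0.8,"dz":2.0,"ax":0,"ay":0,"az":-4.9},{"hand":0.35,"dx":-1.4,"dy":0.8,"dz":2.0,"ax":0,"ay":0,"az":-4.9},{"hand":0.35,"dx":-1.45,"dy":0.5,"dz":2.0,"ax":0,"ay":0,"az":-4.9},{"hand":0.35,"dx":-1.5,"dy":0.4,"dz":2.0,"ax":0,"ay":0,"az":-4.9}]'

```text
time_s: 9.57
position: [0.4815, 0.3044, 0.0982]
tool_rot: [[0.9, 0.416, -0.13], [0.117, 0.057, 0.991], [0.42, -0.908, 0.002]]
ft_force: [1.2, 0.5, -0.3]
grip_width: 0.0294
```

```bash
python3 - <<'E'
from h import *
s=status.observe(); print(s['position'],s['grip_width'])
B=np.array([.575,.3158,0]); R=Rtool(25)
G=B-.066*RX+RZ*.047; T=G+.015*R[:,1]
plan(T-.04*R[:,1],R,1)
im2=imaging.get_image("side")
cv2.imwrite("pics/b4.png",cv2.resize(im2[110:230,160:330],None,fx=4.5,fy=4.5,interpolation=cv2.INTER_CUBIC)[:,:,::-1])
s=status.observe()
im=imaging.get_image("wrist")
for k in [0,.016]:
  p=proj("wrist",B-(.060+k)*RX+RZ*.054,s)[0]; print(p); cv2.circle(im,(int(p[0]),int(p[1])),2,(255,0,0),-1)
cv2.imwrite("pics/w4.png",im[:,:,::-1])
E
```

```text
[0.48152363 0.30439317 0.09824402] 0.029420149751772984
dist mm 33.58567584315847 rot 0.2502287751675833 t 9.5667 F [ 1.2  0.5 -0.3]
dx 0.40 dy 3.33 dz -0.11  ax -0.07 ay -0.15 az -0.19
[251.27932265 228.92706201]
[251.06191171 216.07678495]
```

View pics/b4.png

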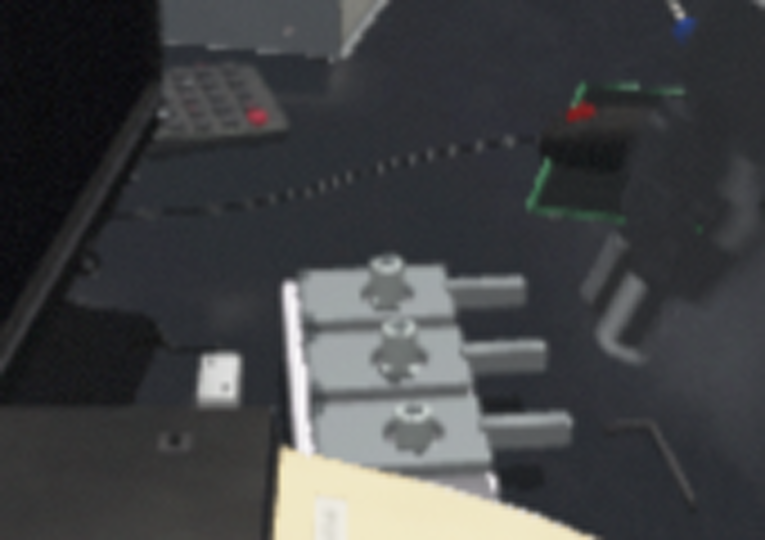

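View pics/w4.png

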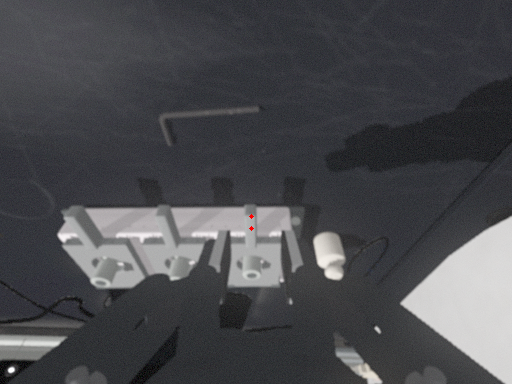

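Request:
jog_arm --rows '[{"hand":0.35,"dx":0.2,"dy":1.5,"dz":-0.05,"ax":0,"ay":0,"az":0},{"hand":0.35,"dx":0.2,"dy":1.5,"dz":-0.05,"ax":0,"ay":0,"az":0},{"hand":0.35,"dx":0,"dy":1.2,"dz":0,"ax":0,"ay":0,"az":0},{"hand":0.35,"dx":0,"dy":0,"dz":0,"ax":0,"ay":0,"az":0},{"hand":0.35,"dx":0,"dy":0,"dz":0,"ax":0,"ay":0,"az":0}]' --newtons 30

```text
time_s: 10.08
position: [0.5037, 0.3047, 0.0608]
tool_rot: [[0.903, 0.41, -0.129], [0.117, 0.053, 0.992], [0.414, -0.91, -0.0]]
ft_force: [-0.7, -0.5, 0.5]
grip_width: 0.0299
```

```bash
python3 - <<'E'
from h import *
s=status.observe(); print(s['position'],s['grip_width'])
B=np.array([.575,.3158,0]); R=Rtool(25)
G=B-.066*RX+RZ*.047; T=G+.015*R[:,1]
plan(T,R,1)
im2=imaging.get_image("side")
cv2.imwrite("pics/b5.png",cv2.resize(im2[110:230,160:330],None,fx=4.5,fy=4.5,interpolation=cv2.INTER_CUBIC)[:,:,::-1])
im=imaging.get_image("wrist")
cv2.imwrite("pics/w5.png",im[:,:,::-1])
E
```

```text
[0.50367525 0.30469927 0.06076692] 0.029941119071987887
dist mm 30.12489689465338 rot 0.6015975922251466 t 10.0833 F [-0.7 -0.5  0.5]
dx 0.01 dy 3.01 dz 0.16  ax 0.10 ay -0.17 az -0.57
```

View pics/b5.png

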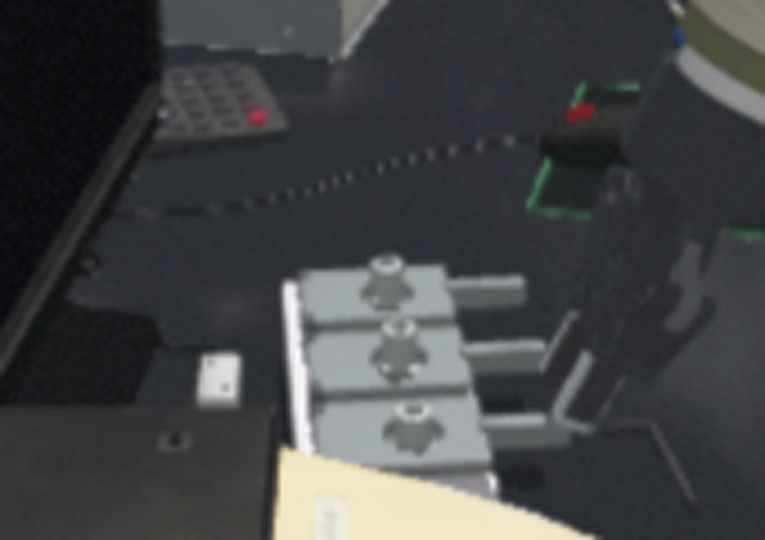

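View pics/w5.png

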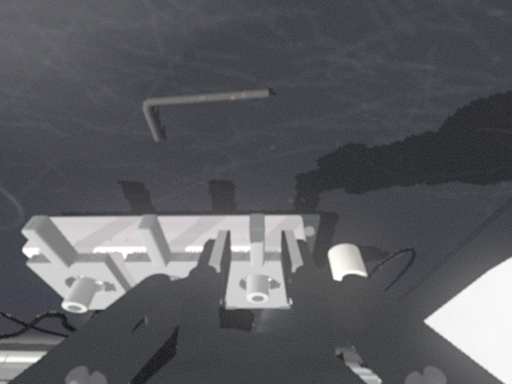

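Tab is between the fingers (tab at ~(257,230), fingers at ~(222,250) and (290,250)). Go in.

Request:
jog_arm --rows '[{"hand":0.35,"dx":0,"dy":0.8,"dz":0.08,"ax":0,"ay":0,"az":0},{"hand":0.35,"dx":0,"dy":0.8,"dz":0.08,"ax":0,"ay":0,"az":0},{"hand":0.35,"dx":0,"dy":0.8,"dz":0,"ax":0,"ay":0,"az":0},{"hand":0.35,"dx":0,"dy":0.6,"dz":0,"ax":0,"ay":0,"az":0},{"hand":0.35,"dx":0,"dy":0,"dz":0,"ax":0,"ay":0,"az":0}]'

```text
time_s: 10.6
position: [0.5155, 0.3081, 0.0322]
tool_rot: [[0.903, 0.409, -0.129], [0.118, 0.053, 0.992], [0.413, -0.911, -0.001]]
ft_force: [0.4, -0.4, 0.2]
grip_width: 0.03
```

```bash
python3 - <<'E'
from h import *
s=status.observe(); print(s['position'],s['grip_width'],s['ft_force'])
B=np.array([.575,.3158,0]); R=Rtool(25)
G=B-.066*RX+RZ*.047; T=G+.015*R[:,1]
plan(T,R,1)
im2=imaging.get_image("side")
cv2.imwrite("pics/b6.png",cv2.resize(im2[110:230,160:330],None,fx=4.5,fy=4.5,interpolation=cv2.INTER_CUBIC)[:,:,::-1])
im=imaging.get_image("wrist")
cv2.imwrite("pics/w6.png",im[:,:,::-1])
E
```

```text
[0.51547658 0.30811629 0.0321942 ] 0.030023371816568296 [ 0.41925314 -0.3757072   0.17187479]
dist mm 1.2881501680431218 rot 0.6358599487962755 t 10.6 F [ 0.4 -0.4  0.2]
dx 0.08 dy -0.10 dz -0.03  ax 0.10 ay -0.14 az -0.61
```

View pics/b6.png

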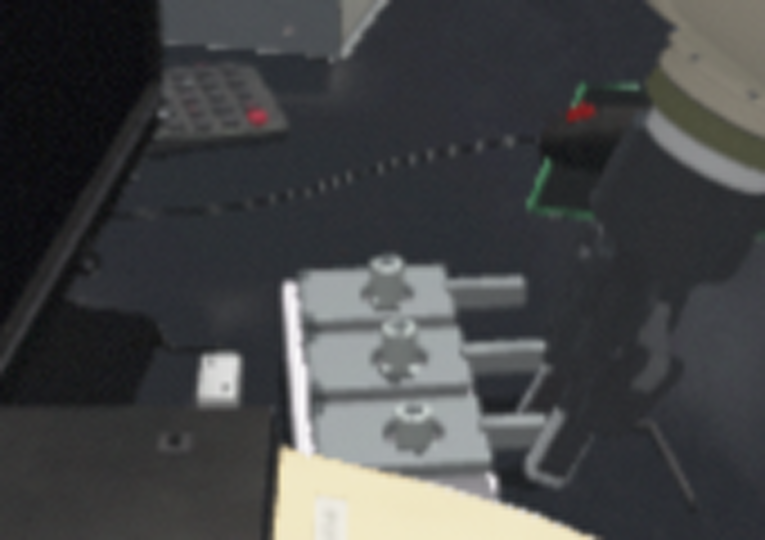

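View pics/w6.png

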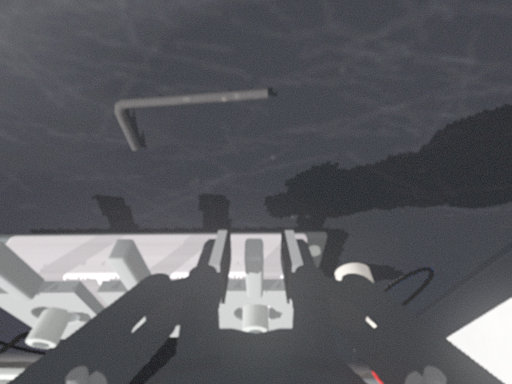

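Request:
jog_arm --rows '[{"hand":0,"dx":0,"dy":0,"dz":0,"ax":0,"ay":0,"az":0},{"hand":0,"dx":0,"dy":0,"dz":0,"ax":0,"ay":0,"az":0},{"hand":0,"dx":0,"dy":0,"dz":0,"ax":0,"ay":0,"az":0},{"hand":0,"dx":0,"dy":0,"dz":0,"ax":0,"ay":0,"az":0},{"hand":0,"dx":0,"dy":0,"dz":0,"ax":0,"ay":0,"az":0}]' --newtons 30

```text
time_s: 11.12
position: [0.5155, 0.3076, 0.034]
tool_rot: [[0.902, 0.411, -0.13], [0.118, 0.053, 0.992], [0.414, -0.91, -0.001]]
ft_force: [1.0, -5.7, 1.2]
grip_width: 0.009
```

```bash
cat > arc.py <<'E'
from h import *
B=np.array([.575,.3158,0]); Hg=B+.044*RX+.046*RZ
def seg(a0,a1,th0,th1,n,s):
    # current TCP: keep contact point (19mm... along tool) on arc ; compute from actual relation
    p=np.array(s['position']);R=np.array(s['tool_rot'])
    rel=p-.0155*R[:,1]-Hg
    rx,rz=rel@RX,rel@RZ; r=np.hypot(rx,rz); ang=np.degrees(np.arctan2(rz,-rx)); th=np.degrees(np.arctan2(R[:,1]@RX,-R[:,1]@RZ))
    print('t',s['time_s'],'r',r.round(4),'ang',ang.round(2),'tilt',th.round(2),'y off',(rel@RY).round(4),'F',np.round(s['ft_force'],1),'tq',np.round(s['wrist_torque'],2),'w',s['grip_width'])
    cur=p;Rc=R
    for i in range(1,n+1):
        a=np.radians(a0+(a1-a0)*i/n);t=th0+(th1-th0)*i/n
        Rn_=Rtool(t); P=Hg+.110*(-np.cos(a)*RX+np.sin(a)*RZ)+RY*(rel@RY)+.0155*Rn_[:,1]
        d=Rc.T@(P-cur); print('dx %.2f dy %.2f dz %.2f az %.2f'%(*(d*100),-(th1-th0)/n)); cur,Rc=P,Rn_
if __name__=="__main__":
    import sys; seg(*map(float,sys.argv[1:5]),int(sys.argv[5]),status.observe())
E
python3 arc.py 0.5 54 25 -15 20
```

```text
t 11.1167 r 0.1105 ang 1.12 tilt 24.49 y off -0.0002 F [ 1.  -5.7  1.2] tq [-0.81  0.01 -0.11] w 0.009016494180223116
dx 0.18 dy -0.33 dz 0.00 az 2.00
dx 0.18 dy -0.46 dz -0.00 az 2.00
dx 0.19 dy -0.45 dz 0.00 az 2.00
dx 0.19 dy -0.45 dz -0.00 az 2.00
dx 0.20 dy -0.45 dz 0.00 az 2.00
dx 0.20 dy -0.44 dz 0.00 az 2.00
dx 0.21 dy -0.44 dz 0.00 az 2.00
dx 0.21 dy -0.44 dz -0.00 az 2.00
dx 0.22 dy -0.44 dz 0.00 az 2.00
dx 0.22 dy -0.43 dz -0.00 az 2.00
dx 0.23 dy -0.43 dz 0.00 az 2.00
dx 0.24 dy -0.43 dz -0.00 az 2.00
dx 0.24 dy -0.42 dz -0.00 az 2.00
dx 0.24 dy -0.42 dz -0.00 az 2.00
dx 0.25 dy -0.41 dz 0.00 az 2.00
dx 0.25 dy -0.41 dz -0.00 az 2.00
dx 0.26 dy -0.41 dz 0.00 az 2.00
dx 0.26 dy -0.40 dz -0.00 az 2.00
dx 0.27 dy -0.40 dz 0.00 az 2.00
dx 0.27 dy -0.40 dz -0.00 az 2.00
```

Request:
jog_arm --rows '[{"hand":0,"dx":0.18,"dy":-0.4,"dz":-0.05,"ax":0,"ay":0,"az":2.0},{"hand":0,"dx":0.18,"dy":-0.46,"dz":-0.03,"ax":0,"ay":0,"az":2.0},{"hand":0,"dx":0.19,"dy":-0.45,"dz":0,"ax":0,"ay":0,"az":2.0},{"hand":0,"dx":0.19,"dy":-0.45,"dz":0,"ax":0,"ay":0,"az":2.0},{"hand":0,"dx":0.2,"dy":-0.45,"dz":0,"ax":0,"ay":0,"az":2.0}]'

```text
time_s: 11.53
position: [0.5162, 0.3075, 0.0578]
tool_rot: [[0.961, 0.246, -0.13], [0.126, 0.032, 0.992], [0.248, -0.969, -0.0]]
ft_force: [4.4, -1.3, -3.8]
grip_width: 0.0093
```

```bash
python3 arc.py 13.9 54 15 -15 15; python3 - <<'E'
from h import *
im2=imaging.get_image("side")
cv2.imwrite("pics/b7.png",cv2.resize(im2[110:230,160:330],None,fx=4.5,fy=4.5,interpolation=cv2.INTER_CUBIC)[:,:,::-1])
E
```

```text
t 11.5333 r 0.1105 ang 14.05 tilt 14.34 y off -0.0004 F [ 4.4 -1.3 -3.8] tq [-0.15  0.15  0.17] w 0.009317350815932556
dx 0.25 dy -0.40 dz 0.00 az 2.00
dx 0.21 dy -0.44 dz 0.00 az 2.00
dx 0.21 dy -0.44 dz -0.00 az 2.00
dx 0.22 dy -0.43 dz 0.00 az 2.00
dx 0.22 dy -0.43 dz -0.00 az 2.00
dx 0.23 dy -0.43 dz 0.00 az 2.00
dx 0.23 dy -0.43 dz -0.00 az 2.00
dx 0.24 dy -0.42 dz -0.00 az 2.00
dx 0.24 dy -0.42 dz -0.00 az 2.00
dx 0.25 dy -0.41 dz 0.00 az 2.00
dx 0.25 dy -0.41 dz -0.00 az 2.00
dx 0.26 dy -0.41 dz -0.00 az 2.00
dx 0.26 dy -0.40 dz 0.00 az 2.00
dx 0.27 dy -0.40 dz -0.00 az 2.00
dx 0.27 dy -0.40 dz 0.00 az 2.00
```

View pics/b7.png

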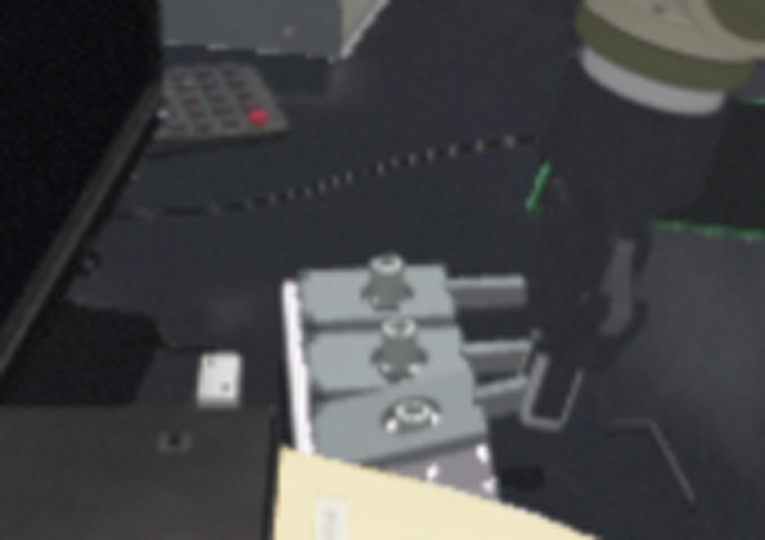

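Request:
jog_arm --rows '[{"hand":0,"dx":0.22,"dy":-0.42,"dz":0,"ax":0,"ay":0,"az":2.0},{"hand":0,"dx":0.21,"dy":-0.44,"dz":0,"ax":0,"ay":0,"az":2.0},{"hand":0,"dx":0.21,"dy":-0.44,"dz":0,"ax":0,"ay":0,"az":2.0},{"hand":0,"dx":0.22,"dy":-0.43,"dz":0,"ax":0,"ay":0,"az":2.0},{"hand":0,"dx":0.22,"dy":-0.43,"dz":0,"ax":0,"ay":0,"az":2.0}]'

```text
time_s: 12.0
position: [0.5224, 0.3083, 0.0805]
tool_rot: [[0.989, 0.075, -0.13], [0.13, 0.009, 0.992], [0.075, -0.997, -0.001]]
ft_force: [-0.4, -1.1, -4.1]
grip_width: 0.0094
```

```bash
python3 arc.py 27.3 54 5 -15 10
```

```text
t 12.0 r 0.1103 ang 26.95 tilt 4.31 y off -0.0004 F [-0.4 -1.1 -4.1] tq [-0.06  0.36  0.15] w 0.009356341175164755
dx 0.30 dy -0.47 dz 0.00 az 2.00
dx 0.23 dy -0.42 dz -0.00 az 2.00
dx 0.24 dy -0.42 dz -0.00 az 2.00
dx 0.24 dy -0.42 dz 0.00 az 2.00
dx 0.25 dy -0.41 dz 0.00 az 2.00
dx 0.25 dy -0.41 dz -0.00 az 2.00
dx 0.26 dy -0.41 dz 0.00 az 2.00
dx 0.26 dy -0.40 dz -0.00 az 2.00
dx 0.27 dy -0.40 dz 0.00 az 2.00
dx 0.27 dy -0.40 dz 0.00 az 2.00
```

Request:
jog_arm --rows '[{"hand":0,"dx":0.26,"dy":-0.45,"dz":0,"ax":0,"ay":0,"az":2.0},{"hand":0,"dx":0.24,"dy":-0.43,"dz":0,"ax":0,"ay":0,"az":2.0},{"hand":0,"dx":0.24,"dy":-0.42,"dz":0,"ax":0,"ay":0,"az":2.0},{"hand":0,"dx":0.24,"dy":-0.42,"dz":0,"ax":0,"ay":0,"az":2.0},{"hand":0,"dx":0.25,"dy":-0.41,"dz":0,"ax":0,"ay":0,"az":2.0}]'

```text
time_s: 12.42
position: [0.5341, 0.31, 0.1019]
tool_rot: [[0.987, -0.099, -0.13], [0.129, -0.014, 0.992], [-0.1, -0.995, -0.001]]
ft_force: [-1.3, -0.1, -4.4]
grip_width: 0.0092
```

```bash
python3 arc.py 40.6 54 -5 -15 5; python3 - <<'E'
from h import *
im2=imaging.get_image("side")
cv2.imwrite("pics/b8.png",cv2.resize(im2[60:230,100:330],None,fx=3.4,fy=3.4,interpolation=cv2.INTER_CUBIC)[:,:,::-1])
E
```

```text
t 12.4167 r 0.11 ang 40.42 tilt -5.73 y off -0.0004 F [-1.3 -0.1 -4.4] tq [-0.05  0.48  0.18] w 0.009191921170667593
dx 0.29 dy -0.44 dz 0.00 az 2.00
dx 0.26 dy -0.41 dz 0.00 az 2.00
dx 0.26 dy -0.40 dz -0.00 az 2.00
dx 0.27 dy -0.40 dz -0.00 az 2.00
dx 0.27 dy -0.40 dz 0.00 az 2.00
```

View pics/b8.png

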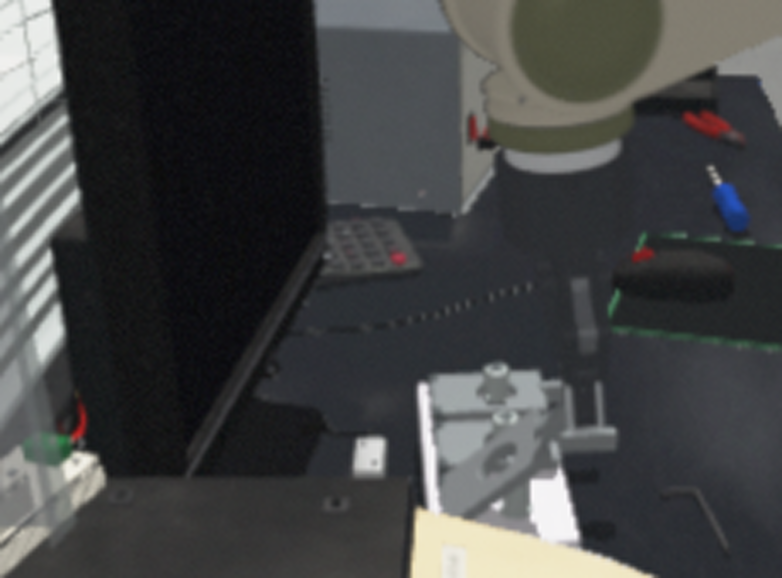

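Request:
jog_arm --rows '[{"hand":0,"dx":0.28,"dy":-0.42,"dz":0,"ax":0,"ay":0,"az":2.0},{"hand":0,"dx":0.26,"dy":-0.41,"dz":0,"ax":0,"ay":0,"az":2.0},{"hand":0,"dx":0.26,"dy":-0.4,"dz":0,"ax":0,"ay":0,"az":2.0},{"hand":0,"dx":0.27,"dy":-0.4,"dz":0,"ax":0,"ay":0,"az":2.0},{"hand":0,"dx":0.27,"dy":-0.4,"dz":0,"ax":0,"ay":0,"az":2.0}]'

```text
time_s: 12.88
position: [0.5508, 0.3123, 0.1198]
tool_rot: [[0.955, -0.268, -0.13], [0.125, -0.035, 0.992], [-0.27, -0.963, -0.0]]
ft_force: [-3.4, 0.5, -2.0]
grip_width: 0.0094
```

Request:
jog_arm --rows '[{"hand":0,"dx":0.15,"dy":-0.2,"dz":0,"ax":0,"ay":0,"az":1.0},{"hand":0,"dx":0,"dy":0,"dz":0,"ax":0,"ay":0,"az":0},{"hand":0,"dx":0,"dy":0,"dz":0,"ax":0,"ay":0,"az":0},{"hand":0,"dx":0,"dy":0,"dz":0,"ax":0,"ay":0,"az":0},{"hand":0,"dx":0,"dy":0,"dz":0,"ax":0,"ay":0,"az":0}]'

```text
time_s: 13.3
position: [0.553, 0.3126, 0.1214]
tool_rot: [[0.951, -0.282, -0.13], [0.124, -0.037, 0.992], [-0.284, -0.959, -0.0]]
ft_force: [-4.0, 0.1, 0.4]
grip_width: 0.0091
```

```bash
python3 arc.py 54 58 -15 -15 2; python3 - <<'E'
from h import *
im2=imaging.get_image("side")
cv2.imwrite("pics/b9.png",cv2.resize(im2[60:230,100:330],None,fx=3.4,fy=3.4,interpolation=cv2.INTER_CUBIC)[:,:,::-1])
im2=imaging.get_image("top")
cv2.imwrite("pics/a9.png",im2[:,:,::-1])
im2=imaging.get_image("wrist")
cv2.imwrite("pics/w9.png",im2[:,:,::-1])
E
```

```text
t 13.3 r 0.1094 ang 55.61 tilt -16.52 y off -0.0003 F [-4.   0.1  0.4] tq [-0.    0.81  0.13] w 0.009099575926475967
dx 0.04 dy -0.09 dz -0.00 az -0.00
dx 0.26 dy -0.29 dz -0.00 az -0.00
```

View pics/b9.png

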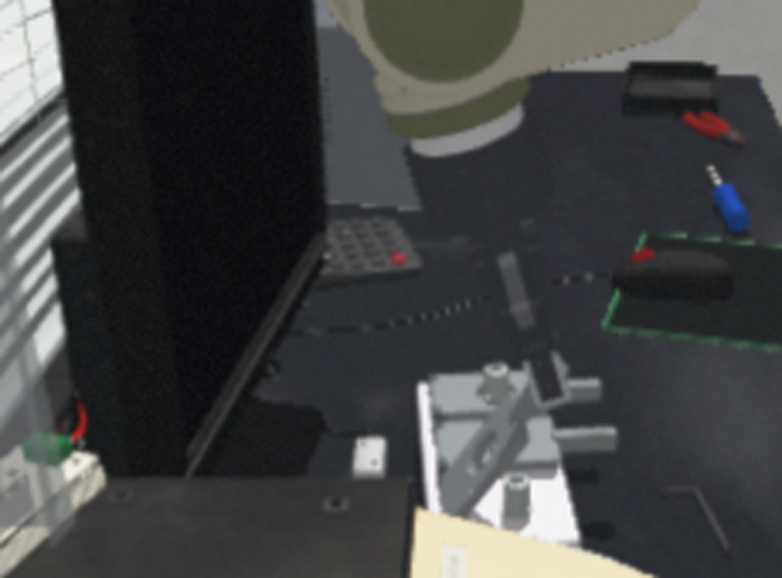

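View pics/a9.png

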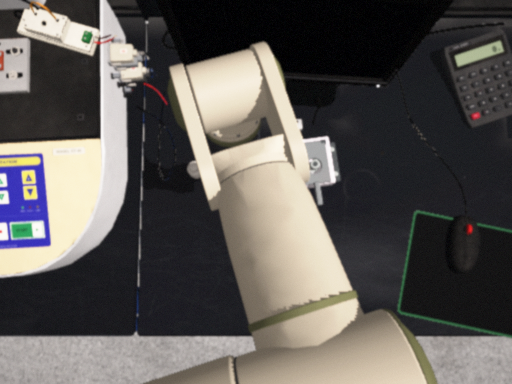

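View pics/w9.png

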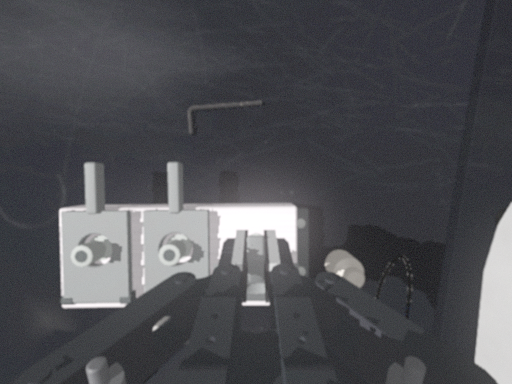

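```bash
python3 arc.py 54 58 -15 -15 1; python3 -c "
from rig import job; print(job.close_job())"
```

```text
t 13.45 r 0.1094 ang 55.72 tilt -16.52 y off -0.0003 F [-4.1  0.3  1. ] tq [0.06 0.92 0.12] w 0.008866264489009765
dx 0.28 dy -0.37 dz -0.00 az -0.00
the job is handed in; nothing more can be done
None
```

The left bolt is the loose one, and its cap was still held open by its tab, at about 0.97 rad (half open is 0.6), when I handed the job in.

- **Taps:** I tapped left, middle, then right with the shut fingertips.

| Bolt | Fingertip height at the end of the tap | Push | Result |
|---|---|---|---|
| Left | 62.0 mm | 12 N | sank 6 mm, then hit a firm stop |
| Middle | 67.8 mm | 14 N | held |
| Right | 67.8 mm | 17 N | held |

- **Cap:** I gripped the left tab and swung the cap up along its hinge arc. The angle comes from the grip point's position, and the side picture agrees by eye. The fingers read 9 mm on the 10 mm tab, slightly under its width, and the forces were steady at about 4 N.
- **Surroundings:** In the last pictures the other two caps are shut. The hex key and steel block look unmoved. The weight is still standing, but I only saw it partly and did not re-measure it.
- **Less certain:** The left bolt sank with so little force that I only recognised it from the height and a later picture. The cap also turned slightly between the pads, because I tilted the tool less than the cap to stay clear of the monitor.

The job took 13.5 s of the 45 s allowed.

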